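# Break the seal of a dry-storage box and hold its lid ajar

### The job

Open the dry-storage box so that it can breathe: first swing the white dust hood up by its bar and over until it leans on its stop, setting it down there gently without letting it slam, and leave it open. Then take the black handle of the steel lid underneath, break the lid free from its sticky seal without letting it fly wide open, and finish while still holding the lid by its handle, still, with a gap of about 15 mm at its front edge. Do not disturb the cup, the small box and the bottle standing beside it.

Things in the scene. Friction and masses are not known exactly. Their poses are not given: they have to be found in the camera images.
- dry_box: fixed grey storage box, 120 (x) x 130 (y) x 55 mm high; origin at the centre of its underside; its x axis points from its front to its back, where the hinges are, z up. It stands at a different place and yaw each time, front roughly towards the robot. The closed dust hood covers its top up to 109 mm above the worktop.
- hood (a joint): angle of the white dust hood (rad): 0 closed, growing as its front swings up and over to the back, 1.8 on its stop, leaning back. The hood (0.25 kg) is a thin shell 130 long x 138 wide x 52 mm high, open below and behind. Let go below about 1.1 rad it falls shut, beyond that it falls backward onto its stop, where it stays by itself.
- hood_hinge (a point): mid point of the hood's hinge line, at the back of the box: in the box's frame 65 mm behind the centre and 57 mm up; the hinge line runs along the box's y axis
- hood_bar (a point): middle of the hood's grip bar: round steel bar, 10 mm diameter, 70 mm long, parallel to the hinge line, its axis 36 mm in front of the hood's front wall. Hood closed: 101 mm in front of the box's centre and 79 mm up in the box's frame; it turns with the hood about hood_hinge (166 mm in front of and 22 mm above it when closed).
- lid (a joint): angle of the steel inner lid (rad): 0 closed, growing as its front rises, up to 0.38. A 6 mm plate 114 mm from hinge to front edge: gap = 114 mm x angle (15 mm = 0.13 rad). The seal hardly gives until about 15 to 20 N upward at the handle (weight included); then its pull fades and is gone at 0.06 rad; 4 to 10 N are left to carry. Let go, the lid falls shut and seals again.
- lid_hinge (a point): mid point of the lid's hinge line, at the back of the box: in the box's frame 56 mm behind the centre and 57 mm up, parallel to the box's y axis
- lid_front_edge (a point): middle of the lid's front edge, at its underside, 114 mm in front of lid_hinge when closed
- lid_handle (a point): centre of the black bridge handle on the lid, under the hood until that is open: grip bar 56 mm long along the box's x (front to back), 12 wide, 12 high, on two feet 44 mm apart, 22 mm free below the bar. Lid closed: the point is 80 mm in front of and 34 mm above lid_hinge, so 24 mm in front of the box's centre, 91 mm above the worktop. It turns with the lid about lid_hinge.
- specimen_cup: bystander: specimen cup with a screw lid, 64 x 64 x 72 mm, standing loose to the left of the box; origin at the centre of its underside
- cover_glass_box: bystander: small closed box, 34 x 34 x 18 mm, loose to the right of the box; origin at the centre of its underside
- oil_bottle: bystander: small bottle, 29 x 30 x 58 mm, loose to the right of the box, further back; origin at the centre of its underside

How it is judged:
On the way, in this order (a step that is already met when the one before it is completed fails the run):
1. the dust hood leans on its stop (value of joint hood above 1.75 rad), for 0.2 s.
2. the lid has come free of its seal, held by its handle (value of joint lid above 0.06 rad and contact force between the fingers and lid_grip above 1 N), for 0.2 s.
At the end, for the whole second after the job is handed in: The fingers hold the lid by its handle (over 1 N), still, at 0.07 to 0.21 rad (front gap 8 to 24 mm), and the hood leans on its stop (over 1.75 rad) (value of joint lid between 0.07 and 0.21 rad and velocity of joint lid between -0.05 and 0.05 rad/s and contact force between the fingers and lid_grip above 1 N and value of joint hood above 1.75 rad); the arm keeps its last pose, push and grip.
It fails at once if the hood slams onto its stop (over 1.2 rad/s beyond 1.65 rad) (value of joint hood above 1.65 rad and velocity of joint hood above 1.2 rad/s).
It fails at once if the lid flies open (beyond 0.33 rad, a gap of 37 mm) (value of joint lid above 0.33 rad).
It fails at once if the cup, the small box or the bottle is shifted by over 20 mm or tipped (distance of any of specimen_cup, cover_glass_box, oil_bottle from where it was at the start of the episode above 0.02 m or angle between any of specimen_cup, cover_glass_box, oil_bottle's own z axis and vertical above 0.4 rad).
It also fails if it takes over 58 s, if anything falls off the work surface, if the arm or the gripper's body presses on something with over 40 N, if the wrist force passes 120 N, or if a joint passes its speed limit or range.

### The arm

A 6-joint arm with a two-finger parallel gripper is mounted at the origin on a cart in front of the work surface, level with it; the furniture and walls round the work are solid. World frame = base frame: x ahead of the robot, y to its left, z up, the work surface at z = 0. Lengths are in m, angles in rad, forces in N, time in s.
With the tool pointing down it reaches from about 0.3 to 0.825 m from the base axis. Payload 5.4 kg.
Tool frame: the origin (TCP) lies on the mounting face of the last link; the fingertips stand 190 mm ahead of it and the grasp point (between the pads) lies 171 mm ahead of it (env.grip_depth is the distance from the TCP to the grasp point, in m); z points along the fingers, y is the line along which they close (so a half turn about z gives the same grasp; the last joint's range is limited). The gripper opens to 92 mm and grips with 3 to 60 N. Pads are 20 mm wide; open, the fingers measure 128 mm over their backs; the gripper's body (75 mm by 189 mm) begins 69 mm behind the grasp point.
Start: joints at [1.132, 0.158, 1.597, -0, 1.386, -0.21], TCP at [0.13, 0.56, 0.405] pointing down, gripper open.
Joint ranges: [-2.91, 2.91], [-0.94, 2.29], [0.18, 2.7], [-1.29, 4.43], [0.17, 2.64], [-3, 3]. Speed limits (rad/s): [2.57, 2.57, 3.14, 3.14, 3.14, 3.14].

### API

Orientations are given as a unit quaternion [x, y, z, w].
In Python, from rig import env gives the robot as it stands.
- The arm moves only by the tool move_arm, never from a script. Its argument "moves" is one flat list of numbers, 7 for each row, row after row: the shift along the world's x, y, z in units of 25 mm (1.0 is 25 mm), then the turn, a rotation vector about the world's x, y, z in units of 8 degrees (1.0 is 8 degrees), then the opening, from -1 (shut) to 1 (fully open). A call has exactly 10 rows; each row shifts and turns the commanded pose from where the row before left it; what a row does not reach is not made up. A row lasts 1/10 s, in which the tool goes at most 50 mm and 8.59 degrees, less where a joint would pass 70% of its speed; a pose out of reach is approached as far as the arm can. A call is refused whole if a number of a shift passes 1 or a number of a turn 1, either way. A call with a gripper value outside its range is refused whole. The fingers move at their own pace and stop on an object; "newtons" is the grip in N (left out, the last holds). Time passes only in rows, so rows that do not move let the fingers close, or fill a call up. It gives the time, the measured TCP pose, the force, the opening and the grip force at its end, in the units of the state.
- env.get_obs(): the state, without advancing time (a new reading comes with each control period).
- env.read_camera(name): name is "scene" or "top" or "wrist"; returns the picture (420x560x3 uint8, red, green, blue); there is no depth.
- env.camera_model(name): a dict with "K" (3x3 intrinsics, pixels), "xyz" and "orientation" of the camera in the world; the wrist camera has in their place "mount" (4x4, takes a point from camera to tool coordinates, whose origin is the TCP and whose axes are the flange's). Camera axes: x right, y down, z forward; pixel columns grow to the right and rows downward; lengths in m; the calibration is good to about 2 mm. A picture is of the moment at which its call begins: read the wrist's pose just before it. camera_model takes no time and is no camera call.
- env.close_job(): hands the job in; it is judged then, once.
The state is a dict: "t": time; "joint_pos": joint angles; "dq": joint speeds; "effort": joint torques, N m; "tcp_pos": TCP position; "eef_rot": TCP orientation; "wrist_force": force on the tool from outside, world axes, zero at the start; "ft_torque": the same for the moment, N m; "gripper_width": finger opening in m; "grip_force": force on a finger pad.
Only numpy, scipy, OpenCV 4.12 (cv2) and the standard library are available. Lean on these libraries where they do the work, as an engineer would, in place of code of your own. Each camera call takes 0.05 s, during which the arm holds its last target. There are 200 camera calls.

## Working session

There is one attempt and no reset: what is moved stays moved. The work goes in short steps, Python scripts to look and compute and a tool call to move; the robot and the scene stay as the last step left them, time stands still between calls to the robot, and variables do not carry over. Pictures are saved under pics/ and viewed, at most 10 in all, crops included, and the job is handed in when it is done.

Besides the shell and the picture viewer there is one more tool, called after "Emit:" in YAML: its name, and indented under it one key for each argument. move_arm: Moves the arm, as the interface text tells. Its arguments: {"type":"object","properties":{"moves":{"type":"array","items":{"type":"number"}},"newtons":{"type":"number"}},"required":["moves"]}

```bash
ls; mkdir -p pics; python3 - <<'E'
from rig import env
import cv2
for n in("top","scene"):
    cv2.imwrite(f"pics/{n}0.png",env.read_camera(n)[:,:,::-1]); m=env.camera_model(n); print(n,m)
print(env.get_obs(), env.camera_model("wrist"))
E
```

```text
pics
top {'K': array([[530.55814551,   0.        , 284.29938926],
       [  0.        , 530.55814551, 211.4105596 ],
       [  0.        ,   0.        ,   1.        ]]), 'xyz': array([0.53727714, 0.09213994, 1.00986929]), 'orientation': array([-0.70395744,  0.70990615, -0.01508421,  0.01579994])}
scene {'K': array([[524.51994119,   0.        , 285.20371427],
       [  0.        , 524.51994119, 221.57274675],
       [  0.        ,   0.        ,   1.        ]]), 'xyz': array([0.20282407, 0.5902743 , 0.63333043]), 'orientation': array([-0.28140485,  0.86275903, -0.39786814,  0.13475576])}
{'t': 0.1, 'joint_pos': array([ 1.13189659e+00,  1.58996049e-01,  1.59811766e+00, -2.63115240e-05,
        1.38620960e+00, -2.10103274e-01]), 'dq': array([ 0.0008205 , -0.00026403, -0.00238589,  0.0012946 , -0.00224818,
        0.00101166]), 'effort': array([-3.69052141e-04, -3.86495984e+01, -3.22963178e+01,  7.03693391e-02,
        3.39362794e-02, -3.28473334e-05]), 'tcp_pos': array([0.130328  , 0.55977308, 0.40380579]), 'eef_rot': array([ 1.14146419e-01,  9.93463561e-01, -8.24286708e-04, -2.63641910e-04]), 'wrist_force': array([-0.33346683,  0.21291067,  0.70816077]), 'ft_torque': array([ 0.04854588,  0.0517021 , -0.02738211]), 'grip_force': 0.0, 'gripper_width': 0.09222886583666441} {'K': array([[309.67607114,   0.        , 280.23670355],
       [  0.        , 309.67607114, 212.93483727],
       [  0.        ,   0.        ,   1.        ]]), 'mount': array([[ 7.91394170e-04, -9.61921761e-01, -2.73323799e-01,
         7.78136918e-02],
       [ 9.99999567e-01,  6.27274606e-04,  6.87846188e-04,
        -7.06214196e-04],
       [-4.90205139e-04, -2.73324225e-01,  9.61921841e-01,
         2.00757848e-02],
       [ 0.00000000e+00,  0.00000000e+00,  0.00000000e+00,
         1.00000000e+00]])}
```

View pics/top0.png

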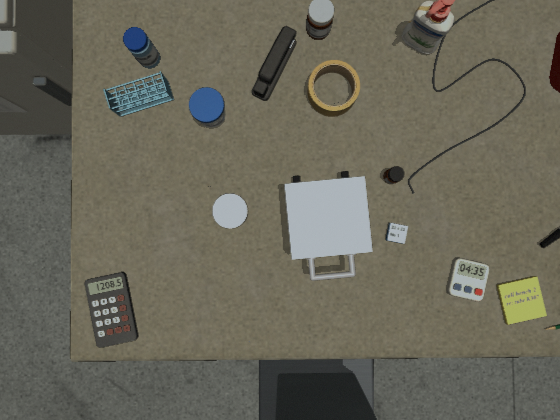

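View pics/scene0.png

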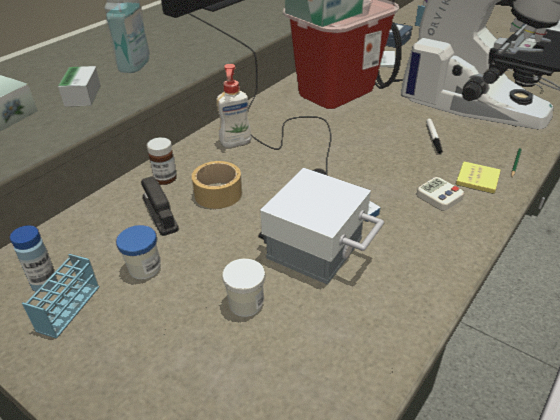

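The top view shows the white hood with corners near (286,184), (367,177), (372,250) and (291,259), and the grip bar near (332,278). The cup is at (230,211), the small box at (398,233) and the bottle at (394,174). In the scene view the hood is closed and its bar faces the robot.

```bash
cat > h.py <<'E'
import numpy as np, cv2
from scipy.spatial.transform import Rotation as R
from rig import env
def cast(name,px,z):
    m=env.camera_model(name);K=m["K"];Rm=R.from_quat(m["orientation"]).as_matrix()
    px=np.atleast_2d(px).astype(float)
    d=np.c_[(px-K[:2,2])/[K[0,0],K[1,1]],np.ones(len(px))]@Rm.T
    return m["xyz"]+d*((z-m["xyz"][2])/d[:,2])[:,None]
def proj(name,p):
    m=env.camera_model(name);c=(np.atleast_2d(p)-m["xyz"])@R.from_quat(m["orientation"]).as_matrix()
    q=c@m["K"].T; return q[:,:2]/q[:,2:]
E
python3 - <<'E'
from h import *
im=cv2.imread("pics/top0.png");hsv=cv2.cvtColor(im,cv2.COLOR_BGR2HSV)
for v in (150,170,185):
    m=((hsv[...,2]>v)&(hsv[...,1]<40)).astype(np.uint8)*255
    m[:,:260]=0;m[:,385:]=0;m[:150]=0;m[300:]=0
    mo=cv2.morphologyEx(m,cv2.MORPH_OPEN,np.ones((13,13)))
    c=max(cv2.findContours(mo,0,2)[0],key=cv2.contourArea);r=cv2.minAreaRect(c)
    P=cast("top",cv2.boxPoints(r),.109)
    ctr=P.mean(0); e1=P[1]-P[0];e2=P[2]-P[1]
    print(v,ctr,[ (np.linalg.norm(e),np.degrees(np.arctan2(e[1],e[0]))) for e in(e1,e2)])
    b=m.copy();b[:262]=0; 
    ys,xs=np.nonzero(b); 
    Q=[(x,np.mean(ys[(xs==x)&(ys>268)])) for x in range(314,352) if ((xs==x)&(ys>268)).any()]
    Pq=cast("top",Q,.081); f=np.polyfit(Pq[:,1],Pq[:,0],1)
    yl=xs.min(),xs.max()
    e=cast("top",[(yl[0],278),(yl[1],276)],.079)
    print(" bar mean",Pq.mean(0),"slope deg",np.degrees(np.arctan(-f[0])),"ends",e[:,:2],e.mean(0))
E
```

```text
150 [0.56590135 0.01850456 0.109     ] [(np.float64(0.1379011675065912), np.float64(-84.94171494752578)), (np.float64(0.12946603023236264), np.float64(-175.35151512736215))]
 bar mean [0.46509857 0.00983818 0.081     ] slope deg 5.2542432328059325 ends [[ 0.46118271  0.0490035 ]
 [ 0.46403735 -0.02613091]] [0.46261003 0.0114363  0.079     ]
170 [0.56585814 0.01850505 0.109     ] [(np.float64(0.13718286364222762), np.float64(-85.029261606702)), (np.float64(0.12871784345109555), np.float64(-175.43776402060638))]
 bar mean [0.46512974 0.00911589 0.081     ] slope deg 4.910195890526598 ends [[ 0.46116823  0.04725716]
 [ 0.46403735 -0.02613091]] [0.46260279 0.01056312 0.079     ]Traceback (most recent call last):
  File "<stdin>", line 7, in <module>
ValueError: max() iterable argument is empty
```

Emit:
move_arm:
  moves: [0.6,-1,0,0,0,-0.4,-0.5,0.6,-1,0,0,0,-0.4,-0.5,0.6,-1,0,0,0,-0.4,-0.5,0.6,-1,0,0,0,-0.4,-0.5,0.6,-1,0,0,0,-0.4,-0.5,0.6,-1,0,0,0,-0.4,-0.5,0.6,-1,0,0,0,-0.4,-0.5,0.6,-1,0,0,0,-0.4,-0.5,0.6,-1,0,0,0,-0.4,-0.5,0.6,-1,0,0,0,-0.4,-0.5]
  newtons: 15

```text
t: 1.1
tcp_pos: [0.2807, 0.3089, 0.4043]
eef_rot: [0.385, 0.923, -0.0, -0.0]
wrist_force: [-0.3, -0.1, 0.5]
gripper_width: 0.023
grip_force: 0.0
```

Emit:
move_arm:
  moves: [0.6,-1,0,0,0,-0.4,-0.5,0.6,-1,0,0,0,-0.4,-0.5,0.6,-1,0,0,0,-0.4,-0.5,0.6,-1,0,0,0,-0.4,-0.5,0.6,-1,0,0,0,-0.4,-0.5,0.6,-1,0,0,0,-0.4,-0.5,0.6,-1,0,0,0,-0.4,-0.5,0.6,-1,0,0,0,-0.4,-0.5,0.6,-1,0,0,0,-0.4,-0.5,0.6,-1,0,0,0,-0.4,-0.5]

```text
t: 2.1
tcp_pos: [0.4307, 0.0589, 0.4043]
eef_rot: [0.624, 0.781, -0.0, -0.0]
wrist_force: [-0.4, -0.1, -0.1]
gripper_width: 0.0228
grip_force: 0.0
```

Emit:
move_arm:
  moves: [0.7,-1,0,0,0,-0.5,-0.5,0.7,-1,0,0,0,-0.5,-0.5,0,0,-0.5,0,0,0,-0.5,0,0,-0.5,0,0,0,-0.5,0,0,-0.5,0,0,0,-0.5,0,0,-0.5,0,0,0,-0.5,0,0,0,0,0,0,-0.5,0,0,0,0,0,0,-0.5,0,0,0,0,0,0,-0.5,0,0,0,0,0,0,-0.5]

```text
t: 3.1
tcp_pos: [0.4656, 0.0101, 0.3554]
eef_rot: [0.676, 0.737, 0.0, 0.001]
wrist_force: [-0.4, 0.5, -0.3]
gripper_width: 0.0227
grip_force: 0.0
```

Emit:
move_arm:
  moves: [0,0,-0.7,0,0,0,-0.5,0,0,-0.7,0,0,0,-0.5,0,0,-0.7,0,0,0,-0.5,0,0,-0.7,0,0,0,-0.5,0,0,-0.7,0,0,0,-0.5,0,0,-0.7,0,0,0,-0.5,0,0,0,0,0,0,-1,0,0,0,0,0,0,-1,0,0,0,0,0,0,-1,0,0,0,0,0,0,-1]
  newtons: 15

```text
t: 4.1
tcp_pos: [0.465, 0.01, 0.25]
eef_rot: [0.676, 0.737, -0.001, -0.001]
wrist_force: [-6.2, -0.6, -1.3]
gripper_width: 0.0091
grip_force: 15.0
```

```bash
python3 - <<'E'
from h import *
cv2.imwrite("pics/scene1.png",cv2.resize(env.read_camera("scene")[100:320,180:460,::-1],None,fx=2,fy=2))
u=np.array([.9963,.0854,0]);H=np.array([.566,.0185,.057])+.065*u
for k in range(0,13):
    th=.15*k; a=np.arctan2(22,166)+th; print(round(th,2),np.round((H-.1675*np.cos(a)*u+[0,0,.1675*np.sin(a)+.171]),4))
E
```

```text
0.0 [0.4653 0.0099 0.25  ]
0.15 [0.4705 0.0103 0.2746]
0.3 [0.4792 0.0111 0.2981]
0.45 [0.4913 0.0121 0.32  ]
0.6 [0.5066 0.0134 0.3399]
0.75 [0.5247 0.015  0.3573]
0.9 [0.5451 0.0167 0.3717]
1.05 [0.5675 0.0186 0.383 ]
1.2 [0.5912 0.0207 0.3907]
1.35 [0.6159 0.0228 0.3948]
1.5 [0.6409 0.0249 0.3952]
1.65 [0.6657 0.027  0.3918]
1.8 [0.6897 0.0291 0.3847]
```

View pics/scene1.png

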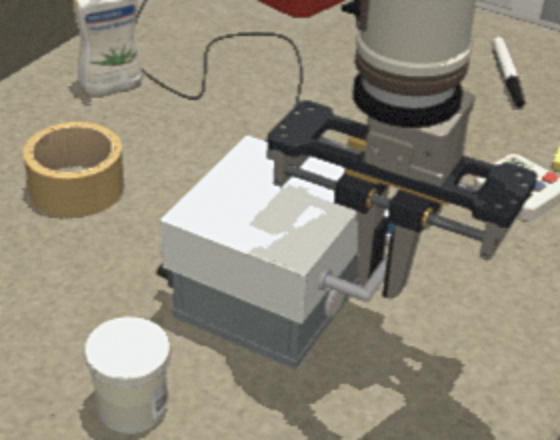

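The fingers hold the bar, with the hood just behind the rear finger. Next I swing the hood along the arc.

Emit:
move_arm:
  moves: [0.1,0.01,0.49,0,0,0,-1,0.1,0.01,0.49,0,0,0,-1,0.17,0.015,0.47,0,0,0,-1,0.17,0.015,0.47,0,0,0,-1,0.24,0.02,0.44,0,0,0,-1,0.24,0.02,0.44,0,0,0,-1,0.31,0.027,0.4,0,0,0,-1,0.31,0.027,0.4,0,0,0,-1,0.36,0.03,0.35,0,0,0,-1,0.36,0.03,0.35,0,0,0,-1]

```text
t: 5.15
tcp_pos: [0.5246, 0.0152, 0.3605]
eef_rot: [0.676, 0.737, -0.0, 0.0]
wrist_force: [-4.9, 0.7, 4.9]
gripper_width: 0.0093
grip_force: 15.0
```

Emit:
move_arm:
  moves: [0.41,0.035,0.27,0,0,0,-1,0.41,0.035,0.27,0,0,0,-1,0.45,0.038,0.22,0,0,0,-1,0.45,0.038,0.22,0,0,0,-1,0.47,0.04,0.15,0,0,0,-1,0.47,0.04,0.15,0,0,0,-1,0.49,0.042,0.08,0,0,0,-1,0.49,0.042,0.08,0,0,0,-1,0,0,0,0,0,0,-1,0,0,0,0,0,0,-1]

```text
t: 6.15
tcp_pos: [0.6161, 0.0229, 0.3961]
eef_rot: [0.676, 0.737, 0.002, 0.002]
wrist_force: [-0.9, 0.6, 5.8]
gripper_width: 0.0091
grip_force: 15.0
```

Emit:
move_arm:
  moves: [0.2,0.017,0.01,0,0,0,-1,0.2,0.017,0.01,0,0,0,-1,0.2,0.017,0,0,0,0,-1,0.2,0.017,0,0,0,0,-1,0.2,0.017,0,0,0,0,-1,0.2,0.017,-0.01,0,0,0,-1,0.2,0.017,-0.02,0,0,0,-1,0.2,0.017,-0.03,0,0,0,-1,0.2,0.017,-0.04,0,0,0,-1,0.2,0.017,-0.04,0,0,0,-1]

```text
t: 7.15
tcp_pos: [0.666, 0.0271, 0.3913]
eef_rot: [0.676, 0.737, 0.001, 0.001]
wrist_force: [0.6, 0.1, 4.6]
gripper_width: 0.0092
grip_force: 15.0
```

Emit:
move_arm:
  moves: [0.1,0.008,-0.025,0,0,0,-1,0.1,0.008,-0.025,0,0,0,-1,0.1,0.008,-0.025,0,0,0,-1,0.1,0.008,-0.025,0,0,0,-1,0.1,0.008,-0.03,0,0,0,-1,0.1,0.008,-0.03,0,0,0,-1,0.1,0.008,-0.03,0,0,0,-1,0.1,0.008,-0.03,0,0,0,-1,0.1,0.008,-0.03,0,0,0,-1,0,0,0,0,0,0,-1]

```text
t: 8.15
tcp_pos: [0.6883, 0.0289, 0.384]
eef_rot: [0.676, 0.737, 0.0, 0.0]
wrist_force: [2.2, 1.1, 4.7]
gripper_width: 0.0092
grip_force: 15.0
```

```bash
python3 - <<'E'
from h import *
cv2.imwrite("pics/scene2.png",cv2.resize(env.read_camera("scene")[60:320,180:460,::-1],None,fx=2,fy=2))
o=env.get_obs();print(o["tcp_pos"],o["wrist_force"],o["gripper_width"],o["joint_pos"])
E
```

```text
[0.68825485 0.02893121 0.38404421] [ 2.11432614 -0.32198271  4.86466852] 0.009423283511954934 [-1.32980782e-01  4.64048250e-01  1.26096401e+00  2.37191456e-04
  1.41569611e+00 -2.18374961e-01]
```

View pics/scene2.png

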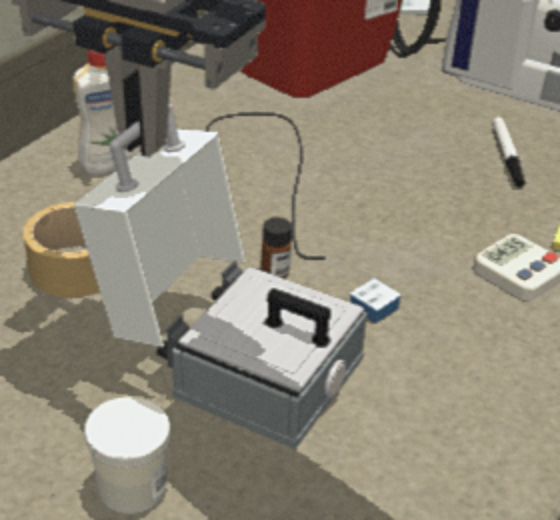

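The hood stands nearly on its stop and the lid's black handle is exposed. I'll nudge the last few mm, release and lift clear.

Emit:
move_arm:
  moves: [0.1,0.008,-0.03,0,0,0,-1,0.05,0.004,-0.02,0,0,0,-1,0,0,0,0,0,0,-1,0,0,0,0,0,0,-0.7,0,0,0,0,0,0,-0.5,0,0,0,0,0,0,-0.5,0,0,0,0,0,0,-0.5,0,0,0.3,0,0,0,-0.5,0,0,0.4,0,0,0,-0.5,0,0,0.4,0,0,0,-0.5]

```text
t: 9.2
tcp_pos: [0.6918, 0.0292, 0.4116]
eef_rot: [0.676, 0.737, 0.0, 0.0]
wrist_force: [1.0, 0.4, 1.0]
gripper_width: 0.0229
grip_force: 0.0
```

Emit:
move_arm:
  moves: [-0.2,0,0.5,0,0,0,-0.5,-0.64,-0.056,0,0,0,-1,-0.5,-0.64,-0.056,0,0,0,-1,0,-0.64,-0.056,0,0,0,-1,0,-0.64,-0.056,0,0,0,-1,0,-0.64,-0.056,0,0,0,-1,0,-0.64,-0.056,0,0,0,-1,0,-0.64,-0.056,0,0,0,-1,0,-0.64,-0.056,0,0,0,-1,0,-0.64,-0.056,0,0,0,-1,0]

```text
t: 10.2
tcp_pos: [0.5418, 0.0166, 0.424]
eef_rot: [0.981, 0.196, 0.001, 0.0]
wrist_force: [0.2, 0.2, 0.4]
gripper_width: 0.046
grip_force: 0.0
```

Emit:
move_arm:
  moves: [0,0,0,0,0,-1,0,0,0,0,0,0,-1,0,0,0,-0.5,0,0,-0.25,0,0,0,-0.7,0,0,0,0,0,0,-0.7,0,0,0,0,0,0,-0.7,0,0,0,0,0,0,-0.7,0,0,0,0,0,0,-0.5,0,0,0,0,0,0,0,0,0,0,0,0,0,0,0,0,0,0,0]

```text
invalid input
```

```bash
python3 - <<'E'
from h import *
o=env.get_obs();im=env.read_camera("wrist")[:,:,::-1].copy();cv2.imwrite("pics/w0.png",im)
cv2.imwrite("pics/scene3r.png",env.read_camera("scene")[:,:,::-1])
cv2.imwrite("pics/top3.png",env.read_camera("top")[:,:,::-1])
print(o["tcp_pos"],o["eef_rot"],o["joint_pos"])
m=env.camera_model("wrist");T=np.array(m["mount"]);K=m["K"];Rt=R.from_quat(o["eef_rot"]).as_matrix()
C=o["tcp_pos"]+Rt@T[:3,3]
# black mask -> largest blob in the lower/mid region, cast to handle top z=.097
g=im.max(2);mk=(g<45).astype(np.uint8)
n,l,s,c=cv2.connectedComponentsWithStats(mk)
for i in range(1,n):
    if s[i,4]>150:
        P=[]
        for px in (c[i],):
            d=Rt@T[:3,:3]@np.array([(px[0]-K[0,2])/K[0,0],(px[1]-K[1,2])/K[1,1],1]);P.append(C+d*(.097-C[2])/d[2])
        print(s[i],c[i],np.round(P,4))
u=np.array([.9963,.0854,0]);h=np.array([.566,.0185,.097])-.024*u
q=(Rt@T[:3,:3]).T@(h-C);print("expected px of handle top",(K@q/q[2])[:2])
E
```

```text
[0.54180706 0.0165798  0.42401181] [9.80675710e-01 1.95638752e-01 7.28604313e-04 3.16122641e-04] [-1.92438229e-01  5.93138788e-02  1.66598084e+00 -3.21837927e-05
  1.41470980e+00  9.84545456e-01]
[269 173  23  53 357] [281.9859944  191.92997199] [[0.5533 0.019  0.097 ]]
[ 212  245   29   85 1282] [227.88299532 289.00858034] [[0.4292 0.032  0.097 ]]
[ 320  245   31   86 1297] [332.61835004 289.13184271] [[ 0.4736 -0.0751  0.097 ]]
[    0   296   560   124 16798] [187.97380641 374.7069294 ] [[0.3019 0.037  0.097 ]]
[ 366  296  152  102 8730] [439.82840779 340.87560137] [[ 0.4606 -0.2194  0.097 ]]
expected px of handle top [280.07465122 202.7898988 ]
```

View pics/w0.png

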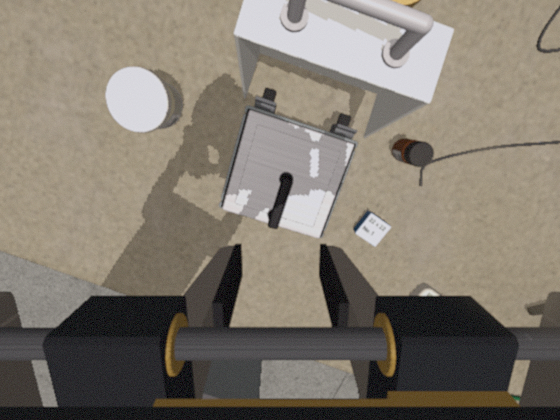

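The wrist view shows the handle centred near (281,202), where I expected it at (280,203). The hood leans open behind. My second call had the wrong number of rows, so I resend it.

Emit:
move_arm:
  moves: [0,0,0,0,0,-1,0,0,0,0,0,0,-1,0,0,0,-0.5,0,0,-0.25,0,0,0,-0.8,0,0,0,0,0,0,-0.8,0,0,0,0,0,0,-0.8,0,0,0,0,0,0,-0.8,0,0,0,0,0,0,-0.5,0,0,0,0,0,0,0,0,0,0,0,0,0,0,0,0,0,0]

```text
t: 11.35
tcp_pos: [0.5432, 0.0165, 0.3184]
eef_rot: [0.999, 0.043, 0.0, 0.0]
wrist_force: [0.9, 0.6, 1.1]
gripper_width: 0.0456
grip_force: 0.0
```

Emit:
move_arm:
  moves: [-0.05,0,-0.45,0,0,0,0,0,0,-0.45,0,0,0,0,0,0,-0.45,0,0,0,0,0,0,-0.45,0,0,0,0,0,0,-0.45,0,0,0,0,0,0,0,0,0,0,0,0,0,0,0,0,0,-1,0,0,0,0,0,0,-1,0,0,0,0,0,0,-1,0,0,0,0,0,0,-1]
  newtons: 50

```text
t: 12.35
tcp_pos: [0.5417, 0.0166, 0.262]
eef_rot: [0.999, 0.043, 0.001, 0.0]
wrist_force: [-0.3, -0.3, -0.9]
gripper_width: 0.0158
grip_force: 0.0
```

Emit:
move_arm:
  moves: [0,0,0,0,0,0,-1,0,0,0,0,0,0,-1,0,0,0,0,0,0,-1,0,0,0,0,0,0,-1,0,0,0.04,0,0,0,-1,0,0,0.04,0,0,0,-1,0,0,0,0,0,0,-1,0,0,0,0,0,0,-1,0,0,0,0,0,0,-1,0,0,0,0,0,0,-1]

```text
t: 13.35
tcp_pos: [0.5415, 0.0167, 0.2622]
eef_rot: [0.999, 0.043, 0.001, -0.0]
wrist_force: [7.7, 2.0, -8.9]
gripper_width: 0.0113
grip_force: 50.0
```

Emit:
move_arm:
  moves: [0,0,0.02,0,0,0,-1,0,0,0.02,0,0,0,-1,0,0,0.02,0,0,0,-1,0,0,0.02,0,0,0,-1,0,0,0.02,0,0,0,-1,0,0,0.02,0,0,0,-1,0,0,0,0,0,0,-1,0,0,0,0,0,0,-1,0,0,0,0,0,0,-1,0,0,0,0,0,0,-1]

```text
t: 14.35
tcp_pos: [0.5415, 0.0166, 0.2628]
eef_rot: [0.999, 0.042, 0.001, -0.0]
wrist_force: [16.1, 0.8, -26.2]
gripper_width: 0.0114
grip_force: 50.0
```

Emit:
move_arm:
  moves: [0.04,0.003,0,0,0,0,-1,0.04,0.003,0,0,0,0,-1,0.06,0.005,0.02,-0.004,0.05,0,-1,0.06,0.005,0.02,-0.004,0.05,0,-1,0,0,0,0,0,0,-1,0,0,0,0,0,0,-1,0,0,0,0,0,0,-1,0,0,0,0,0,0,-1,0,0,0,0,0,0,-1,0,0,0,0,0,0,-1]

```text
t: 15.35
tcp_pos: [0.5451, 0.0168, 0.263]
eef_rot: [0.999, 0.043, -0.009, 0.0]
wrist_force: [7.9, -1.4, -22.4]
gripper_width: 0.0114
grip_force: 50.0
```

Emit:
move_arm:
  moves: [0.06,0.005,0.03,-0.004,0.05,0,-1,0.06,0.005,0.03,-0.004,0.05,0,-1,0.06,0.005,0.03,-0.004,0.05,0,-1,0.06,0.005,0.03,-0.004,0.05,0,-1,0,0,0,0,0,0,-1,0,0,0,0,0,0,-1,0,0,0,0,0,0,-1,0,0,0,0,0,0,-1,0,0,0,0,0,0,-1,0,0,0,0,0,0,-1]

```text
t: 16.35
tcp_pos: [0.552, 0.0174, 0.2681]
eef_rot: [0.999, 0.043, -0.022, 0.001]
wrist_force: [7.9, 0.5, -12.5]
gripper_width: 0.0116
grip_force: 50.0
```

Emit:
move_arm:
  moves: [0.115,0.01,0.04,-0.008,0.1,0,-1,0.115,0.01,0.04,-0.008,0.1,0,-1,0.115,0.01,0.04,-0.008,0.1,0,-1,0.115,0.01,0.04,-0.008,0.1,0,-1,0.115,0.01,0.04,-0.008,0.1,0,-1,0,0,0,0,0,0,-1,0,0,0,0,0,0,-1,0,0,0,0,0,0,-1,0,0,0,0,0,0,-1,0,0,0,0,0,0,-1]

```text
t: 17.35
tcp_pos: [0.5667, 0.0187, 0.2729]
eef_rot: [0.998, 0.042, -0.056, 0.002]
wrist_force: [9.1, 0.3, -16.8]
gripper_width: 0.0113
grip_force: 50.0
```

```bash
python3 - <<'E'
from h import *
o=env.get_obs();print(o["t"],o["tcp_pos"],o["wrist_force"],o["grip_force"],o["dq"].round(4))
Rt=R.from_quat(o["eef_rot"]).as_matrix();print(Rt[:,2],o["tcp_pos"]+.171*Rt[:,2])
im=env.read_camera("scene")[:,:,::-1];cv2.imwrite("pics/s4f.png",im)
cv2.imwrite("pics/s4.png",cv2.resize(im[60:320,180:460],None,fx=2,fy=2))
im=cv2.imread("pics/s4f.png")[190:290,250:390];cv2.imwrite("pics/s4c.png",cv2.resize(im,None,fx=5.5,fy=5.5,interpolation=cv2.INTER_CUBIC))
u=np.array([.9963,.0854,0]);v=np.array([-.0854,.9963,0]);L=np.array([.566,.0185,.057])-.056*-u
for th in(0,.06,.13,.2):
    p=[L-.114*np.cos(th)*u+[0,0,.114*np.sin(th)]+s*.06*v for s in(-1,1)]
    print(th,((proj("scene",p)-[250,190])*5.5).round(0).tolist())
E
```

```text
17.35 [0.56671242 0.01866005 0.27287242] [  9.08311551   0.28575219 -16.82636722] 49.99476671218872 [ 0.0003 -0.      0.0005 -0.0003  0.0015 -0.0009]
[-0.11093604 -0.00864338 -0.99378996] [0.54774236 0.01718203 0.10293434]
0 [[616.0, 134.0], [437.0, 364.0]]
0.06 [[617.0, 117.0], [437.0, 346.0]]
0.13 [[617.0, 97.0], [436.0, 325.0]]
0.2 [[615.0, 75.0], [433.0, 303.0]]
```

View pics/s4c.png

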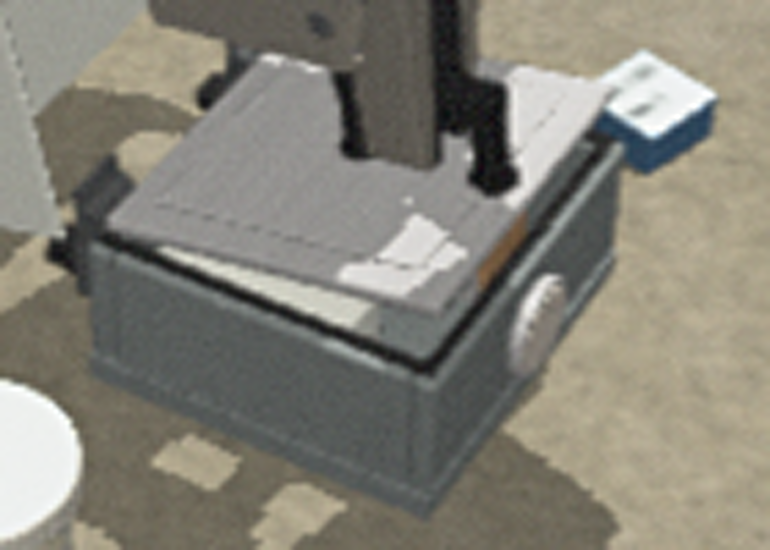

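View pics/s4.png

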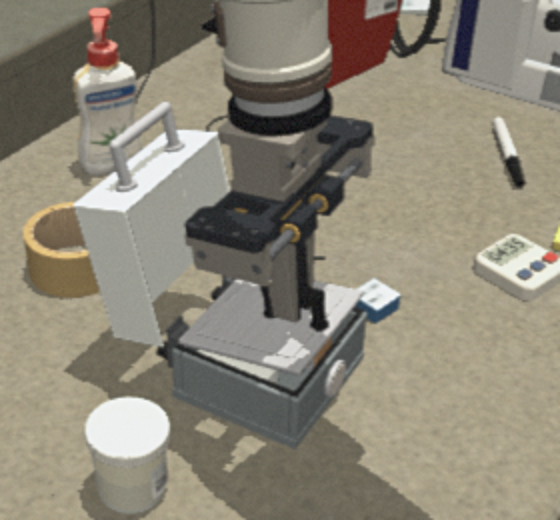

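The lid stands open with its front corner at about (430,312) in the crop, which is about 0.15 rad or a 17 mm gap. The hood leans on its stop, the cup and small box look undisturbed, and the arm is still.

```bash
python3 -c "
from rig import env
print(env.close_job())"
```

```text
the job is handed in; nothing more can be done
None
```

The job is handed in; no verdict came back. The hood leans open on its stop, and the gripper holds the lid still by its handle at about 0.15 rad, a front gap of roughly 17 mm by my estimate from the camera. The cup and small box look undisturbed, but the bottle was hidden in the last picture.

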